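# Make up the brass fittings order

## Task

Make up the order tray with the three brass fittings: the brass elbow goes into the blue bin, the large brass adapter into the green bin and the small brass adapter into the red bin. The elbow should lie flat and the adapters stand upright on the floor of their bins. The silver-coloured steel elbow and the red-capped steel adapter are not in this order: leave them standing where they are.

Things in the scene. Friction and masses are not known exactly. Their poses are not given: they have to be found in the camera images.
- brass_elbow: Brass (yellow) 90 degree pipe elbow lying flat, 67 x 61 x 29 mm, 0.14 kg. Origin: centre of its outline, underside; z up. Hexagon nuts at x -34 to 0, y 14 to 31 mm (faces +y) and x 17 to 34, y -31 to 3 mm (faces +x); the pipe, 5 to 24 mm above the underside, curves between them near the origin. Grip the pipe at the origin, closing along the x = y diagonal (28 mm wide).
- large_brass_adapter: The larger brass (yellow) pipe adapter, standing upright on its thread, 60 mm high, threads 28 mm in diameter, about 0.15 kg. Its hexagon, the place to grip, is 24 to 36 mm above the underside, 33 mm across flats (flats face +y and -y and every 60 degrees), 38 mm across corners. Origin: on its axis, at the underside; z up along the axis. 
- small_brass_adapter: The smaller brass (yellow) pipe adapter, standing upright on its thread, 44 mm high, threads 20 mm in diameter, about 0.12 kg. Its hexagon, the place to grip, is 17 to 27 mm above the underside, 24 mm across flats, 27 mm across corners (flats face +y and -y and every 60 degrees). Origin: on its axis, at the underside; z up along the axis. 
- steel_elbow: Look-alike, to be left alone: silver-coloured steel 90 degree pipe elbow lying flat, 67 x 61 x 29 mm, 0.14 kg. Origin: centre of its outline, underside; z up. Hexagon nuts at x -34 to 0, y 14 to 31 mm (faces +y) and x 17 to 34, y -31 to 3 mm (faces +x); the pipe, 5 to 24 mm above the underside, curves between them near the origin. 
- capped_steel_adapter: Look-alike, to be left alone: silver-coloured steel pipe adapter with a red plastic cap, standing upright, 62 mm high, 32 mm across the hexagon's corners. Origin: on its axis, at the underside; z up along the axis. 
- blue_bin: Blue open plastic bin in the tray, fixed, outside 100 x 100 x 32 mm, inside 96 x 96 mm (walls, floor 2 mm thick); may be in any of the tray's three places. Origin: centre of its underside, 3 mm above the counter; its floor is 5 mm and its rim 35 mm above the counter. x, y along its sides, z up. Fingers opened over about 60 mm may hit its walls.
- green_bin: Green open plastic bin in the tray, fixed, outside 100 x 100 x 32 mm, inside 96 x 96 mm (walls, floor 2 mm thick); may be in any of the tray's three places. Origin: centre of its underside, 3 mm above the counter; its floor is 5 mm and its rim 35 mm above the counter. x, y along its sides, z up. Fingers opened over about 60 mm may hit its walls.
- red_bin: Red open plastic bin in the tray, fixed, outside 100 x 100 x 32 mm, inside 96 x 96 mm (walls, floor 2 mm thick); may be in any of the tray's three places. Origin: centre of its underside, 3 mm above the counter; its floor is 5 mm and its rim 35 mm above the counter. x, y along its sides, z up. Fingers opened over about 60 mm may hit its walls.
- tray: Shallow steel carrying tray, fixed, 110 x 318 x 22 mm, floor 3 mm thick, in which the three bins stand in a row along its y axis, 103 mm apart; a low wire handle reaches 14 mm beyond each short end. Origin: centre of its underside; z up.
Mind the look-alikes: they are no part of the job. Leave any orange or white look-alike of the large_brass_adapter alone.

How it is judged:
By the outcome, as a careful person would: the job done as asked, in the order asked, and still so for the second after the job is handed in, with the robot touching nothing.
It also fails if it takes over 96 s, if anything falls off the work surface, if the arm or the gripper's body presses on something with over 40 N, if the wrist force passes 120 N, or if a joint passes its speed limit or range.

## Robot

A 6-joint arm with a two-finger parallel gripper is mounted at the origin on a cart in front of the work surface, level with it; the furniture and walls round the work are solid. World frame = base frame: x ahead of the robot, y to its left, z up, the work surface at z = 0. Lengths are in m, angles in degrees, forces in N, time in s.
With the tool pointing down it reaches from about 0.25 to 0.8 m from the base axis. Payload 3.9 kg.
Tool frame: the origin (TCP) lies midway between the tips of the shut fingers; the grasp point (between the pads) lies 19 mm behind it (grasp_offset is the distance from the TCP to the grasp point, in m); z points along the fingers, y is the line along which they close (so a half turn about z gives the same grasp; the last joint's range is limited). The gripper opens to 85 mm and grips with 20 to 120 N. Pads are 22 mm wide; open, the fingers measure 114 mm over their backs; the gripper's body (76 mm by 85 mm) begins 54 mm behind the grasp point. The pads swing forward as they close: fully open they stand 13 mm farther back than shut.
Start: joints at [-74.083, 14.897, -7.913, 67.191, 0, 90], TCP at [0.144, -0.505, 0.231] pointing down, gripper open.
Joint ranges: [-159.42, 159.42], [-47.68, 98.78], [-73.54, 78.23], [-108.79, 121.32], [-90, 84.71], [-180, 180]. Speed limits (degrees/s): [147.25, 147.25, 180, 180, 180, 180].

## Interface

Orientations are given as [roll, pitch, yaw] about the fixed x, y, z axes, in that order (R = Rz(yaw) Ry(pitch) Rx(roll)).
In Python, from station import sense, get_image, sign_off, outline_of, spot_point, grasp_offset gives the robot as it stands.
- The arm moves only by the shell command python3 -m jog 'ROWS' [OPENING]. ROWS is JSON, one flat list of numbers, 6 for each row, row after row: the shift along the tool's x, y, z as a fraction of full scale, then the turn, a rotation vector about the tool's x, y, z as a fraction of full scale. A call has 1 to 10 rows; each row shifts and turns the commanded pose from where the row before left it, along the tool's axes as they then stand; what a row does not reach is not made up. Full scale, the value 1, is 0.04 m for a shift and 4 degrees for a turn. A row lasts 1/10 s, in which the tool goes at most 50 mm and 8.59 degrees, less where a joint would pass 70% of its speed; a pose out of reach is approached as far as the arm can. A call with a number of a shift or a turn outside -1 to 1 is refused whole. A call with a gripper value outside its range is refused whole. OPENING is the opening, from 0 (shut) to 1 (fully open), set as the call begins (- or left out, the last holds). The fingers move at their own pace and stop on an object; the grip force is fixed at half the most. Time passes only in rows, so rows that do not move let the fingers close. It gives the time, the measured TCP pose, the force, the opening and the grip force at its end, in the units of the state.
- sense(): the state, without advancing time (a new reading comes with each control period).
- get_image(name): name is "scene" or "top"; returns a dict with "frame" (420x560x3 uint8, red, green, blue), "vertical_fov" (degrees; the focal length in pixels is half the picture's height over the tangent of half this angle, whatever the lens; pixels are square), "cx", "cy" (the principal point, pixels), "R" (3x3) and "t" (3): a world point X has camera coordinates R X + t. Camera axes: x right, y down, z forward; pixel columns grow to the right and rows downward; lengths in m; the calibration is good to about 2 mm. A picture is of the moment at which its call begins. There is no depth.
- sign_off(): hands the job in; it is judged then, once.
Trained networks look in the newest picture that a camera, given by its name, has taken for a name from the list of things; names that differ only in an ending like _2 or _b are one class to them, and where a whole thing is asked for, a point or a joint stands for the part that bears it (a point fixed in the world has none). Each returns a list of dicts, best first, with "p" (0 to 1); they miss things now and then, are a little off and sometimes report something else, mostly with a low value. They report only what shows in the picture. A call takes as long as a camera call. They do not tell look-alikes from the thing itself.
- outline_of(query, camera): "pixels" (420x560 bool, what is visible of it).
- spot_point(query, camera): "centre" ([x, y, z] in m, in the coordinates of the camera as it stood for that picture, good to about 4 mm: a listed point, or the origin of a listed thing).
The state is a dict: "time_s": time; "joints": joint angles; "qvel": joint speeds; "effort": joint torques, N m; "ee_pos": TCP position; "eef_rot": TCP orientation; "ft_force": force on the tool from outside, world axes, zero at the start; "wrist_torque": the same for the moment, N m; "grip_width": finger opening in m; "finger_force": force on a finger pad.
Only numpy, scipy, OpenCV 4.12 (cv2) and the standard library are available. Lean on these libraries where they do the work, as an engineer would, in place of code of your own. Each camera call takes 0.05 s, during which the arm holds its last target. There are 200 camera calls.

## Working session

There is one attempt and no reset: what is moved stays moved. The work goes in short steps, Python scripts to look and compute and a shell command to move; the robot and the scene stay as the last step left them, time stands still between calls to the robot, and variables do not carry over. Pictures are saved under pics/ and viewed, at most 14 in all, crops included, and the job is handed in when it is done.

```bash
mkdir -p pics; ls; cat > h.py <<'E'
import numpy as np, cv2
from station import *
def world(im,p): return np.array(im["R"]).T@(np.array(p)-np.array(im["t"]))
def ray(im,u,v,z):
    f=210/np.tan(np.radians(im["vertical_fov"]/2)); R=np.array(im["R"]);t=np.array(im["t"])
    d=R.T@np.array([(u-im["cx"])/f,(v-im["cy"])/f,1]); c=-R.T@t
    return c+d*(z-c[2])/d[2]
E
python3 - <<'E'
from h import *
print(sense(), grasp_offset)
for c in ["top","scene"]:
    im=get_image(c); cv2.imwrite(f"pics/{c}0.png",im["frame"][:,:,::-1])
    print(c,world(im,[0,0,0]).round(3),im["vertical_fov"])
    for n in ["brass_elbow","large_brass_adapter","small_brass_adapter","steel_elbow","capped_steel_adapter","blue_bin","green_bin","red_bin","tray"]:
        for r in spot_point(n,c)[:3]: print(n,round(r["p"],2),world(im,r["centre"]).round(3))
E
```

```text
pics
{'time_s': 0.0, 'joints': array([-7.40823871e+01,  1.49369340e+01, -7.98773119e+00,  6.71909878e+01,
       -8.94785482e-04,  9.00016146e+01]), 'qvel': array([ 0.01012306,  0.06022389, -0.14412821, -0.03077987,  0.06260632,
        0.03242377]), 'effort': array([ 2.82039800e-04, -4.05679750e+01,  2.53919560e+01,  1.86275190e-02,
        1.17778031e-04,  7.07803437e-06]), 'ee_pos': array([ 0.14378564, -0.50419336,  0.23044091]), 'eef_rot': array([-1.79884347e+02,  8.98042794e-04,  1.59160001e+01]), 'ft_force': array([ 0.6571904 ,  0.08244847, -0.42596097]), 'wrist_torque': array([-0.00210321,  0.00652619, -0.03234403]), 'finger_force': 0.0, 'grip_width': 0.08546253588348199} 0.0187
top [0.315 0.134 1.532] 42.979766959080166
brass_elbow 0.57 [0.608 0.194 0.004]
large_brass_adapter 0.67 [ 0.662  0.41  -0.004]
large_brass_adapter 0.6 [ 0.581  0.421 -0.003]
large_brass_adapter 0.45 [0.599 0.322 0.003]
small_brass_adapter 0.43 [0.507 0.452 0.001]
steel_elbow 0.76 [ 0.48   0.335 -0.003]
capped_steel_adapter 0.68 [0.476 0.196 0.   ]
capped_steel_adapter 0.51 [0.608 0.195 0.001]
blue_bin 0.75 [ 0.633 -0.062  0.   ]
green_bin 0.83 [ 0.643 -0.171  0.005]
red_bin 0.97 [0.62  0.037 0.003]
tray 0.32 [ 0.632 -0.067 -0.003]
scene [0.783 0.845 0.67 ] 57.92277979314193
brass_elbow 0.63 [ 0.599  0.195 -0.002]
large_brass_adapter 0.84 [0.577 0.42  0.001]
large_brass_adapter 0.83 [0.598 0.326 0.003]
large_brass_adapter 0.69 [ 0.662  0.412 -0.002]
small_brass_adapter 0.6 [0.502 0.451 0.   ]
steel_elbow 0.94 [0.477 0.335 0.002]
capped_steel_adapter 0.62 [ 0.48   0.193 -0.   ]
blue_bin 0.88 [ 0.632 -0.066  0.003]
green_bin 0.65 [ 0.642 -0.167  0.004]
red_bin 0.78 [0.616 0.033 0.002]
red_bin 0.41 [0.501 0.453 0.001]
tray 0.56 [ 0.63  -0.067 -0.003]
```

View pics/scene0.png

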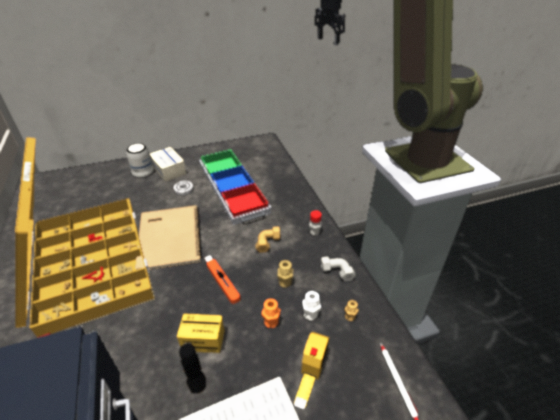

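```bash
python3 - <<'E'
from h import *
a=cv2.imread("pics/top0.png")
im=get_image("top")
f=210/np.tan(np.radians(im["vertical_fov"]/2));R=np.array(im["R"]);t=np.array(im["t"])
def px(X):
    c=R@np.array(X)+t; return f*c[0]/c[2]+im["cx"],f*c[1]/c[2]+im["cy"]
for n,X in dict(el=(.604,.194,0),sm=(.504,.452,0),se=(.478,.335,0),a1=(.662,.41,0),a2=(.58,.42,0),a3=(.598,.324,0),cap=(.478,.194,0),blue=(.632,-.064,0),green=(.642,-.169,0),red=(.618,.035,0)).items(): print(n,np.round(px(X)))
u=[px((x,y,0)) for x in(.4,.75) for y in(.12,.5)]; u=np.array(u);lo=u.min(0).astype(int);hi=u.max(0).astype(int);print(lo,hi)
c=a[max(lo[1],0):hi[1],max(lo[0],0):hi[0]]; s=min(800/c.shape[1],600/c.shape[0]); cv2.imwrite("pics/top0c.png",cv2.resize(c,None,fx=s,fy=s,interpolation=cv2.INTER_CUBIC));print(s)
E
```

```text
el [272. 197.]
sm [183. 230.]
se [223. 240.]
a1 [199. 177.]
a2 [195. 204.]
a3 [228. 199.]
cap [271. 240.]
blue [360. 189.]
green [396. 186.]
red [327. 193.]
[164 147] [297 267]
5.0
```

View pics/top0.png

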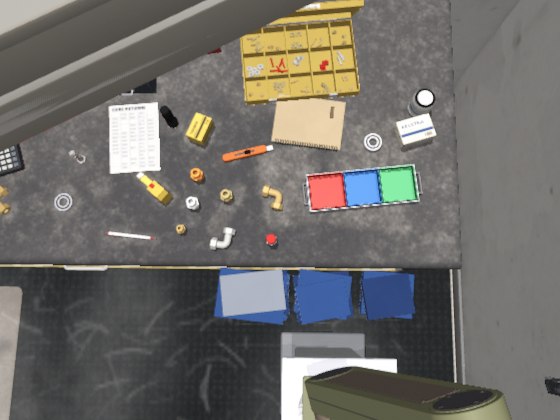

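View pics/top0c.png

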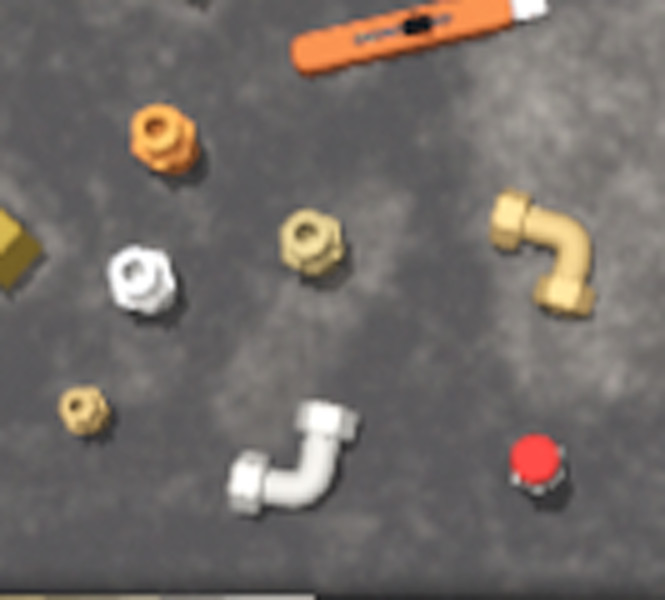

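Top view: brass large adapter is at crop (312,242), orange and white look-alikes at (163,140) and (143,280), small brass at (85,410), brass elbow at (545,250), steel elbow at (300,470) and capped adapter at (537,462). The bins run red/blue/green from (327,191) to (398,185). I'll refine the poses by fitting silhouettes.

```bash
cat > fit.py <<'E'
from h import *
from scipy.optimize import minimize
S=4
def proj(im,X):
    f=210/np.tan(np.radians(im["vertical_fov"]/2)); c=X@np.array(im["R"]).T+np.array(im["t"])
    return c[:,:2]/c[:,2:]*f+[im["cx"],im["cy"]]
def box(x0,x1,y0,y1,z0,z1): return np.array([[x,y,z] for x in(x0,x1) for y in(y0,y1) for z in(z0,z1)])/1e3
def disc(r,z0,z1,n=24,ph=0):
    a=np.arange(n)*2*np.pi/n+ph; return np.array([[r*np.cos(t),r*np.sin(t),z] for t in a for z in(z0,z1)])/1e3
def hexa(axis,c,w):  # nut: hexagon 34 across corners
    a=np.arange(6)*np.pi/3; p=[]
    for t in a:
        for s in(-8.5,8.5):
            q=[c[0]+17*np.cos(t),c[1]+s] if axis=='y' else [c[0]+s,c[1]+17*np.cos(t)]
            p.append(q+[14.5+14.5/np.sin(np.pi/3)*np.sin(t)])
    return np.array(p)/1e3
ts=np.linspace(0,np.pi/2,7); cen=[(17-34*np.cos(t),20-34*np.sin(t)) for t in ts]
elbow=[hexa('y',(-17,22.5),0),hexa('x',(25.5,-14),0)]+[np.vstack([np.c_[disc(9.5,5,24)[:,:2]*1e3+c,disc(9.5,5,24)[:,2:]*1e3]/1e3 for c in cen[i:i+2]]) for i in range(6)]
large=[disc(14,0,60),disc(19,24,36,6)]; small=[disc(10,0,44),disc(13.7,17,27,6)]
binn=[box(-50,50,-50,50,0,32)]
def loss(p,parts,obs,z0):
    c,s=np.cos(p[2]),np.sin(p[2]); L=0
    for im,m in obs:
        r=np.zeros((420*S,560*S),np.uint8)
        for P in parts:
            X=np.c_[P[:,0]*c-P[:,1]*s+p[0],P[:,0]*s+P[:,1]*c+p[1],P[:,2]+z0]
            cv2.fillConvexPoly(r,cv2.convexHull(((proj(im,X)+.5)*S).astype(np.int32)),1)
        g=cv2.resize(r.astype(np.float32),(560,420),interpolation=cv2.INTER_AREA)
        L+=np.abs(g-m).sum()/m.sum()
    return L
def near(im,m,x,y,z,rad=30):
    u,v=proj(im,np.array([[x,y,z]]))[0]; k=np.zeros((420,560),np.uint8); cv2.circle(k,(int(u),int(v)),rad,1,-1); return m*k
def fit(parts,obs,x0,z0=0,yaws=(0,)):
    best=None
    for y in yaws:
        r=minimize(loss,[x0[0],x0[1],np.radians(y)],args=(parts,obs,z0),method="Nelder-Mead",options=dict(initial_simplex=np.array([x0[0],x0[1],np.radians(y)])+np.array([[0,0,0],[.008,0,0],[0,.008,0],[0,0,.2]]),maxiter=120))
        if best is None or r.fun<best.fun: best=r
    return best
def masks(name,ims,x,y,z=.02):
    out=[]
    for c,im in ims.items():
        for o in outline_of(name,c):
            m=near(im,o["pixels"].astype(np.float32),x,y,z)
            if m.sum()>.5*o["pixels"].sum()>20: out.append((im,m)); break
        else: print("no",name,c)
    return out
E
python3 - <<'E'
from fit import *
ims={c:get_image(c) for c in("top","scene")}
for n,parts,x0,z0,yaws in [("brass_elbow",elbow,(.604,.194),0,(60,80,100,120)),("large_brass_adapter",large,(.598,.324),0,(0,15,30,45)),("small_brass_adapter",small,(.504,.452),0,(0,15,30,45)),("blue_bin",binn,(.632,-.064),.003,(0,10)),("green_bin",binn,(.642,-.169),.003,(0,10)),("red_bin",binn,(.618,.035),.003,(0,10))]:
    o=masks(n,ims,*x0)
    for q in (o,o[:1],o[1:]):
        r=fit(parts,q,x0,z0,yaws); print(n,len(q),r.x[:2].round(4),np.degrees(r.x[2]).round(1),round(r.fun/len(q),3))
E
```

```text
brass_elbow 2 [0.6028 0.1904] 77.9 0.156
brass_elbow 1 [0.6035 0.1905] 78.9 0.18
brass_elbow 1 [0.6018 0.1911] 76.3 0.108
no large_brass_adapter top
large_brass_adapter 1 [0.6026 0.3272] 4.6 0.09
large_brass_adapter 1 [0.6026 0.3272] 4.6 0.09
large_brass_adapter 0 [0.598 0.324] 0.0 nan
small_brass_adapter 2 [0.5062 0.4534] 42.9 0.291
small_brass_adapter 1 [0.508  0.4522] 32.5 0.403
small_brass_adapter 1 [0.5054 0.4531] 31.1 0.128
blue_bin 2 [ 0.6318 -0.0688] 5.9 0.24
blue_bin 1 [ 0.6317 -0.0672] 7.5 0.088
blue_bin 1 [ 0.6321 -0.0906] 4.4 0.334
green_bin 2 [ 0.6446 -0.1719] 3.3 0.291
green_bin 1 [ 0.6455 -0.1712] 6.1 0.067
green_bin 1 [ 0.643  -0.2011] 3.6 0.444
red_bin 2 [0.62   0.0369] 4.6 0.126
red_bin 1 [0.6211 0.0372] 5.8 0.038
red_bin 1 [0.618  0.0241] 3.8 0.182<stdin>:6: RuntimeWarning: invalid value encountered in scalar divide
```

```bash
python3 -m jog '[0.79,-0.68,0,0,0,0,0.79,-0.68,0,0,0,0,0.79,-0.68,0,0,0,0,0.79,-0.68,0,0,0,0,0.79,-0.68,0,0,0,0,0.79,-0.68,0,0,0,0,0.79,-0.68,0,0,0,0,0.79,-0.68,0,0,0,0,0.79,-0.68,0,0,0,0,0.79,-0.68,0,0,0,0]' 1
python3 -m jog '[0.79,-0.68,0,0,0,0,0.79,-0.68,0,0,0,0,0.79,-0.68,0,0,0,0,0.79,-0.68,0,0,0,0,0.79,-0.68,0,0,0,0,0.79,-0.68,0,0,0,0,0.79,-0.68,0,0,0,0,0.79,-0.68,0,0,0,0,0.79,-0.68,0,0,0,0,0.79,-0.68,0,0,0,0]' 1
python3 -m jog '[0,0,0,0,0,-0.85,0,0,0,0,0,-0.85,0,0,0,0,0,-0.85,0,0,0,0,0,-0.85,0,0,0,0,0,-0.87,0,0,0,0,0,0,0,0,0,0,0,0]'
cat >> h.py <<'E'
def go(x,y,z,yaw=None):
    "print remaining shift in tool axes (full-scale units) and yaw turn"
    s=sense(); p=s["ee_pos"]; r=s["eef_rot"]; from_=np.array([x,y,z])-p
    from scipy.spatial.transform import Rotation as Ro
    d=Ro.from_euler("xyz",r,degrees=True).as_matrix().T@from_
    print("t",round(s["time_s"],2),"pos",p.round(4),"rot",np.round(r,2),"units",(d/.04).round(2),"turn_z",None if yaw is None else round(-(yaw-r[2])/4,2),"w",round(s["grip_width"],4),"F",s["ft_force"].round(1))
E
python3 -c "
from h import *
go(.603,.1905,.003,33)"
```

```text
time_s: 2.75
ee_pos: [0.3741, -0.1552, 0.2316]
eef_rot: [180.0, -0.0, 15.9]
ft_force: [1.8, -1.3, 0.4]
grip_width: 0.0854
finger_force: 0.0
time_s: 3.75
ee_pos: [0.6054, 0.1862, 0.2312]
eef_rot: [-179.6, -0.0, 16.9]
ft_force: [-1.1, -1.0, 0.0]
grip_width: 0.0854
finger_force: 0.0
time_s: 4.45
ee_pos: [0.6049, 0.1838, 0.2312]
eef_rot: [-179.6, -0.1, 33.8]
ft_force: [0.5, -0.4, -0.6]
grip_width: 0.0855
finger_force: 0.0
t 4.45 pos [0.6049 0.1838 0.2312] rot [-1.7962e+02 -1.1000e-01  3.3760e+01] units [ 0.04 -0.13  5.71] turn_z 0.19 w 0.0855 F [ 0.5 -0.4 -0.6]
```

```bash
python3 -m jog '[0.04,-0.13,0,0,0,0.2,0,0,0.9,0,0,0,0,0,0.9,0,0,0,0,0,0.9,0,0,0,0,0,0.9,0,0,0,0,0,0.8,0,0,0,0,0,0.6,0,0,0,0,0,0,0,0,0,0,0,0,0,0,0]'
python3 - <<'E'
from h import *
go(.603,.1905,.003,33)
im=get_image("scene"); c=im["frame"][170:300,190:340,::-1]
im2=get_image("top"); d=im2["frame"][150:260,200:350,::-1]
cv2.imwrite("pics/e1.png",np.hstack([cv2.resize(c,(400,347)),cv2.resize(d,(400,347))]))
E
```

```text
time_s: 5.35
ee_pos: [0.6028, 0.1906, 0.0315]
eef_rot: [-179.6, -0.1, 33.0]
ft_force: [0.2, -1.1, 0.7]
grip_width: 0.0857
finger_force: 0.0
t 5.35 pos [0.6028 0.1906 0.0315] rot [-1.796e+02 -8.000e-02  3.301e+01] units [0.   0.01 0.71] turn_z 0.0 w 0.0857 F [ 0.2 -1.1  0.7]
```

View pics/e1.png

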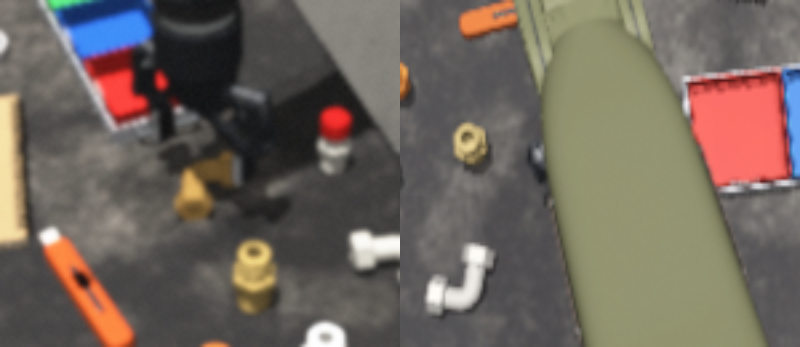

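The open fingers straddle the elbow: the inner one is at (245,150) between the nuts, the outer one at (155,100). I'll descend and close.

```bash
python3 -m jog '[0,0,0.4,0,0,0,0,0,0.3,0,0,0,0,0,0,0,0,0]'
python3 -m jog '[0,0,0,0,0,0,0,0,0,0,0,0,0,0,0,0,0,0,0,0,0,0,0,0,0,0,0,0,0,0,0,0,0,0,0,0,0,0,0,0,0,0,0,0,0,0,0,0,0,0,0,0,0,0]' 0
python3 -m jog '[0,0,-0.5,0,0,0,0,0,-0.8,0,0,0,0,0,-0.8,0,0,0,0,0,-0.4,0,0,0,0,0,0,0,0,0]'
python3 - <<'E'
from h import *
go(.632,-.067,.0085,None)
im=get_image("scene"); c=im["frame"][130:280,190:340,::-1]
cv2.imwrite("pics/e2.png",cv2.resize(c,(500,500)))
E
```

```text
time_s: 5.75
ee_pos: [0.6021, 0.1903, 0.0027]
eef_rot: [-179.6, -0.0, 33.0]
ft_force: [-0.8, 0.4, -0.7]
grip_width: 0.0857
finger_force: 0.0
time_s: 6.65
ee_pos: [0.6036, 0.1907, 0.0044]
eef_rot: [-179.6, -0.2, 33.0]
ft_force: [-1.1, -0.4, 5.8]
grip_width: 0.034
finger_force: 61.6
time_s: 7.15
ee_pos: [0.6051, 0.1905, 0.1061]
eef_rot: [-179.7, -0.4, 33.0]
ft_force: [0.3, 0.2, -0.8]
grip_width: 0.0347
finger_force: 62.3
t 7.15 pos [0.6051 0.1905 0.1061] rot [-179.7    -0.41   33.03] units [-2.96  5.78  2.39] turn_z None w 0.0347 F [ 0.3  0.2 -0.8]
```

View pics/e2.png

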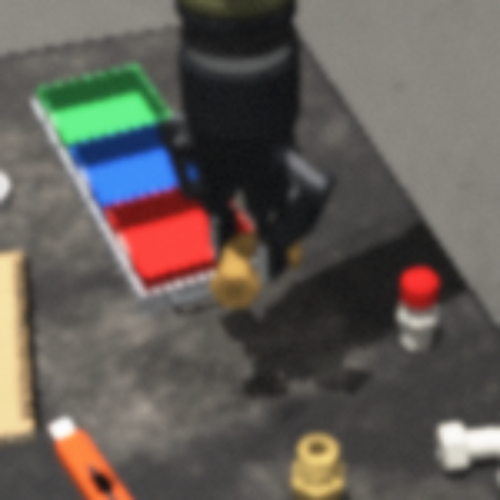

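```bash
python3 -m jog '[0,0,0,0,0,-0.93,0,0,0,0,0,-0.93,0,0,0,0,0,-0.93,0,0,0,0,0,-0.93,0,0,0,0,0,-0.93,0,0,0,0,0,0]'
python3 -m jog '[-0.77,0.76,0,0,0,0,-0.77,0.76,0,0,0,0,-0.77,0.76,0,0,0,0,-0.77,0.76,0,0,0,0,-0.77,0.76,0,0,0,0,-0.77,0.76,0,0,0,0,0,0,0,0,0,0,0,0,0,0,0,0,0,0,0,0,0,0]'
python3 - <<'E'
from h import *
go(.632,-.067,.009,51.5)
im=get_image("scene"); c=im["frame"][130:240,170:320,::-1]
im2=get_image("top"); d=im2["frame"][130:240,290:440,::-1]
cv2.imwrite("pics/e3.png",np.hstack([cv2.resize(c,(400,293)),cv2.resize(d,(400,293))]))
E
```

```text
time_s: 7.8
ee_pos: [0.6016, 0.1894, 0.101]
eef_rot: [-179.5, -0.0, 51.6]
ft_force: [-0.5, -0.2, -1.7]
grip_width: 0.0346
finger_force: 62.3
time_s: 8.7
ee_pos: [0.6306, -0.0675, 0.1006]
eef_rot: [-179.6, -0.2, 51.6]
ft_force: [-0.1, 0.1, -0.3]
grip_width: 0.0345
finger_force: 62.3
t 8.7 pos [ 0.6306 -0.0675  0.1006] rot [-179.56   -0.19   51.62] units [0.02 0.04 2.29] turn_z 0.03 w 0.0345 F [-0.1  0.1 -0.3]
```

View pics/e3.png

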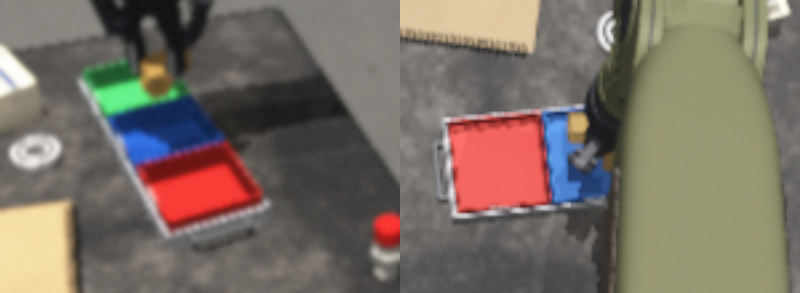

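The elbow hangs over the blue bin, with its nut at (578,127) in the right half of the picture. Lowering.

```bash
python3 -m jog '[0.02,0.04,0.6,0,0,0,0,0,0.7,0,0,0,0,0,0.5,0,0,0,0,0,0.25,0,0,0,0,0,0.2,0,0,0,0,0,0,0,0,0]'
python3 -m jog '[0,0,0,0,0,0,0,0,0,0,0,0,0,0,0,0,0,0,0,0,0,0,0,0]' 0.6
python3 -m jog '[0,0,-0.3,0,0,0,0,0,-0.6,0,0,0,0,0,-0.8,0,0,0,0,0,-0.8,0,0,0,0,0,-0.8,0,0,0,0,0,-0.2,0,0,0,0,0,0,0,0,0]'
python3 -c "
from h import *
go(.601,.326,.0113,None)"
```

```text
time_s: 9.4
ee_pos: [0.6326, -0.0674, 0.011]
eef_rot: [-179.6, -0.2, 51.7]
ft_force: [-0.4, -0.2, -0.8]
grip_width: 0.0345
finger_force: 62.3
time_s: 9.8
ee_pos: [0.6336, -0.0682, 0.0124]
eef_rot: [-179.7, -0.3, 51.6]
ft_force: [1.5, 0.4, -1.0]
grip_width: 0.0511
finger_force: 0.0
time_s: 10.5
ee_pos: [0.6347, -0.0692, 0.1541]
eef_rot: [-179.9, -0.4, 51.6]
ft_force: [0.7, 0.3, 0.3]
grip_width: 0.051
finger_force: 0.0
t 10.5 pos [ 0.6347 -0.0692  0.1541] rot [-179.9    -0.37   51.62] units [ 7.2  -6.79  3.63] turn_z None w 0.051 F [0.7 0.3 0.3]
```

```bash
python3 -m jog '[0.9,-0.8,0,0,0,0,0.9,-0.8,0,0,0,0,0.9,-0.8,0,0,0,0]'
python3 - <<'E'
from fit import *
ims={c:get_image(c) for c in("top","scene")}
for c in ims:
    m=cv2.imwrite(f"pics/l_{c}.png",ims[c]["frame"][:,:,::-1])
o=masks("large_brass_adapter",ims,.601,.326)
for q in [o]+[[k] for k in o]:
  for y in range(0,60,10):
    r=min((minimize(lambda p:loss([p[0],p[1],np.radians(y)],large,q,0),[.601,.326],method="Nelder-Mead",options=dict(initial_simplex=[[.601,.326],[.607,.326],[.601,.332]],maxiter=60)),),key=lambda r:r.fun); print(len(q),y,r.x.round(4),round(r.fun,3))
c=ims["scene"]["frame"][130:310,170:350,::-1];d=ims["top"]["frame"][130:280,180:440,::-1]
cv2.imwrite("pics/l1.png",np.hstack([cv2.resize(c,(400,400)),cv2.resize(d[:,120:],(373,400))]))
E
```

```text
time_s: 10.8
ee_pos: [0.6236, 0.0761, 0.1506]
eef_rot: [-179.5, -0.1, 51.5]
ft_force: [0.5, 0.0, -0.4]
grip_width: 0.0514
finger_force: 0.0
2 0 [0.6028 0.3249] 0.339
2 10 [0.6026 0.3247] 0.334
2 20 [0.6027 0.3247] 0.328
2 30 [0.6031 0.3251] 0.342
2 40 [0.6028 0.3244] 0.353
2 50 [0.6027 0.3247] 0.339
1 0 [0.6036 0.3236] 0.188
1 10 [0.6035 0.324 ] 0.182
1 20 [0.6027 0.3235] 0.195
1 30 [0.6033 0.3243] 0.191
1 40 [0.6028 0.3243] 0.2
1 50 [0.6028 0.3242] 0.191
1 0 [0.6025 0.3267] 0.112
1 10 [0.603  0.3269] 0.12
1 20 [0.6027 0.3263] 0.126
1 30 [0.603  0.3265] 0.133
1 40 [0.6032 0.3268] 0.133
1 50 [0.6033 0.3269] 0.123
```

View pics/l1.png

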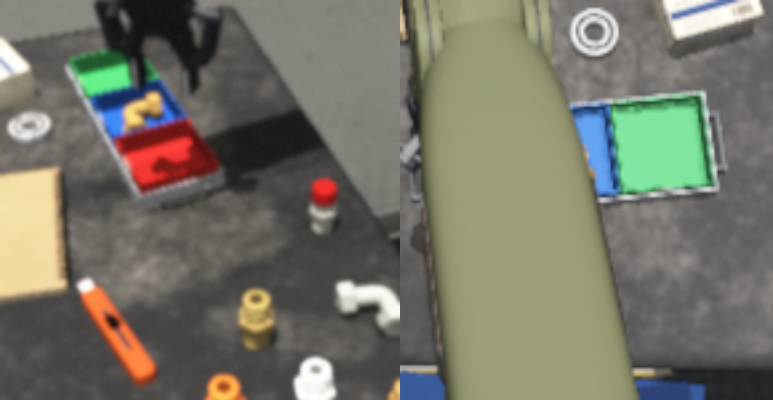

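The elbow lies flat in the blue bin at (140,110). Next is the large adapter at about (0.603, 0.325).

```bash
python3 -m jog '[0,0,0,0,0,-0.8,0,0,0,0,0,-0.8,0,0,0,0,0,-0.8,0,0,0,0,0,-0.8,0,0,0,0,0,0]' 0.9
python3 -c "
from h import *
go(.603,.3255,.0113,64.6)"
```

```text
time_s: 11.5
ee_pos: [0.6245, 0.0735, 0.1515]
eef_rot: [-179.6, -0.2, 64.3]
ft_force: [0.9, 0.8, 0.1]
grip_width: 0.0768
finger_force: 0.0
t 11.5 pos [0.6245 0.0735 0.1515] rot [-179.65   -0.21   64.3 ] units [ 5.43 -3.19  3.54] turn_z -0.07 w 0.0768 F [0.9 0.8 0.1]
```

```bash
python3 -m jog '[0.9,-0.53,0,0,0,0,0.9,-0.53,0,0,0,0,0.9,-0.53,0,0,0,0,0.9,-0.53,0,0,0,0,0.9,-0.53,0,0,0,0,0.9,-0.53,0,0,0,0,0,0,0,0,0,0,0,0,0,0,0,0]'
python3 -c "
from h import *
go(.603,.3255,.0113,64.6)"
```

```text
time_s: 12.3
ee_pos: [0.6032, 0.3248, 0.1533]
eef_rot: [-179.7, -0.2, 64.4]
ft_force: [-0.3, -0.1, 0.9]
grip_width: 0.0769
finger_force: 0.0
t 12.3 pos [0.6032 0.3248 0.1533] rot [-179.71   -0.19   64.43] units [0.   0.01 3.55] turn_z -0.04 w 0.0769 F [-0.3 -0.1  0.9]
```

```bash
python3 -m jog '[0,0.01,0.8,0,0,0,0,0,0.9,0,0,0,0,0,0.9,0,0,0,0,0,0.6,0,0,0,0,0,0.32,0,0,0,0,0,0,0,0,0]'
python3 -m jog '[0,0,0,0,0,0,0,0,0,0,0,0,0,0,0,0,0,0,0,0,0,0,0,0,0,0,0,0,0,0,0,0,0,0,0,0,0,0,0,0,0,0,0,0,0,0,0,0]' 0
python3 -m jog '[0,0,-0.5,0,0,0,0,0,-0.8,0,0,0,0,0,-0.8,0,0,0,0,0,-0.4,0,0,0,0,0,0,0,0,0]'
python3 - <<'E'
from h import *
go(.644,-.170,.017,None)
im=get_image("scene"); c=im["frame"][180:330,210:360,::-1]
cv2.imwrite("pics/l2.png",cv2.resize(c,(500,500)))
E
```

```text
time_s: 12.9
ee_pos: [0.6024, 0.3232, 0.0113]
eef_rot: [-179.6, -0.1, 64.3]
ft_force: [0.5, -0.0, -0.4]
grip_width: 0.077
finger_force: 0.0
time_s: 13.7
ee_pos: [0.6049, 0.3267, 0.0155]
eef_rot: [-179.9, -0.5, 64.4]
ft_force: [-0.4, 0.0, 6.5]
grip_width: 0.0314
finger_force: 60.1
time_s: 14.2
ee_pos: [0.6057, 0.3262, 0.1169]
eef_rot: [-179.9, -0.6, 64.4]
ft_force: [0.8, 0.5, -2.0]
grip_width: 0.0312
finger_force: 59.9
t 14.2 pos [0.6057 0.3262 0.1169] rot [-179.95   -0.57   64.44] units [-10.8    6.22   2.38] turn_z None w 0.0312 F [ 0.8  0.5 -2. ]
```

View pics/l2.png

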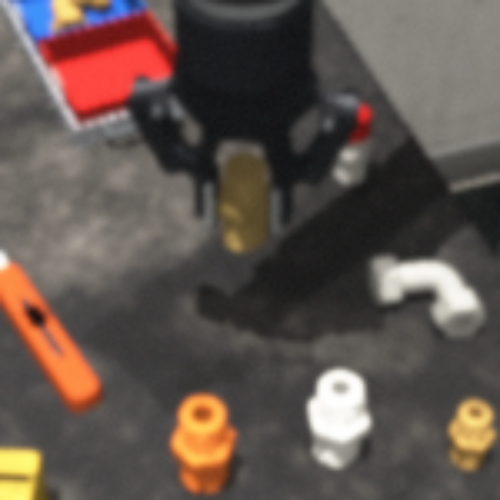

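```bash
python3 -m jog '[-0.6,0.35,0,0,0,0,-0.8,0.46,0,0,0,0,-0.8,0.46,0,0,0,0,-0.8,0.46,0,0,0,0,-0.8,0.46,0,0,0,0,-0.8,0.46,0,0,0,0,-0.8,0.46,0,0,0,0,-0.8,0.46,0,0,0,0,-0.8,0.46,0,0,0,0,-0.8,0.46,0,0,0,0]'
python3 -m jog '[-0.8,0.46,0,0,0,0,-0.8,0.46,0,0,0,0,-0.8,0.46,0,0,0,0,-0.6,0.35,0,0,0,0,0,0,0,0,0,0,0,0,0,0,0,0]'
python3 - <<'E'
from h import *
go(.644,-.170,.0205,None)
im=get_image("scene"); c=im["frame"][110:210,160:310,::-1]
im2=get_image("top"); d=im2["frame"][130:240,290:440,::-1]
cv2.imwrite("pics/l3.png",np.hstack([cv2.resize(c,(450,300)),cv2.resize(d,(350,257)).copy() if 0 else cv2.resize(d,(350,300))]))
E
```

```text
time_s: 15.25
ee_pos: [0.6296, -0.0352, 0.1088]
eef_rot: [-179.5, -0.2, 64.4]
ft_force: [0.6, 0.3, -1.4]
grip_width: 0.0315
finger_force: 59.9
time_s: 15.85
ee_pos: [0.6404, -0.1721, 0.108]
eef_rot: [-179.5, -0.3, 64.4]
ft_force: [-1.1, 0.2, -1.3]
grip_width: 0.0314
finger_force: 59.9
t 15.85 pos [ 0.6404 -0.1721  0.108 ] rot [-179.52   -0.28   64.35] units [0.08 0.08 2.19] turn_z None w 0.0314 F [-1.1  0.2 -1.3]
```

View pics/l3.png

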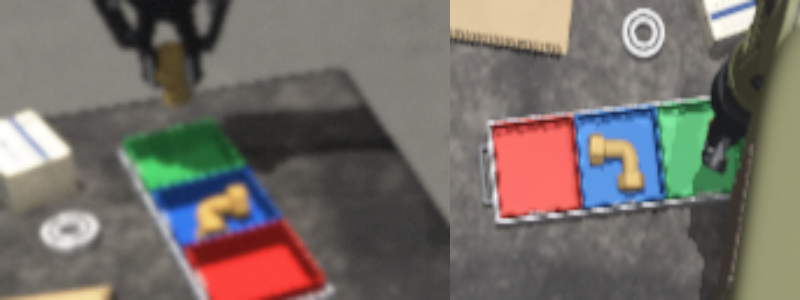

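The elbow sits flat in the blue bin, at (617,160) in the top view. The adapter hangs over green. Lowering in steps and watching the force.

```bash
python3 -m jog '[0.08,0.08,0.6,0,0,0,0,0,0.8,0,0,0,0,0,0.5,0,0,0,0,0,0.22,0,0,0,0,0,0,0,0,0,0,0,0,0,0,0]'
python3 -m jog '[0,0,0.05,0,0,0,0,0,0,0,0,0,0,0,0,0,0,0]'
python3 -m jog '[0,0,0.05,0,0,0,0,0,0,0,0,0,0,0,0,0,0,0]'
```

```text
time_s: 16.55
ee_pos: [0.6465, -0.1694, 0.0261]
eef_rot: [-179.8, -0.3, 64.5]
ft_force: [-0.0, 0.1, -0.6]
grip_width: 0.0313
finger_force: 59.9
time_s: 16.85
ee_pos: [0.6464, -0.17, 0.0241]
eef_rot: [-179.8, -0.3, 64.4]
ft_force: [-0.5, -0.1, -0.4]
grip_width: 0.0314
finger_force: 59.9
time_s: 17.15
ee_pos: [0.6457, -0.1699, 0.0212]
eef_rot: [-179.7, -0.3, 64.4]
ft_force: [-0.0, 0.2, -1.3]
grip_width: 0.0316
finger_force: 59.9
```

```bash
python3 -m jog '[0,0,0.05,0,0,0,0,0,0,0,0,0,0,0,0,0,0,0]'
python3 -m jog '[0,0,0.04,0,0,0,0,0,0,0,0,0,0,0,0,0,0,0]'
```

```text
time_s: 17.45
ee_pos: [0.646, -0.1699, 0.0205]
eef_rot: [-179.8, -0.3, 64.4]
ft_force: [-1.8, -0.1, 5.5]
grip_width: 0.0314
finger_force: 60.6
time_s: 17.75
ee_pos: [0.646, -0.1699, 0.0205]
eef_rot: [-179.8, -0.3, 64.4]
ft_force: [-4.4, 0.9, 14.8]
grip_width: 0.0309
finger_force: 61.5
```

Contact at 5 mm above the grasp height, so the adapter is upright on the bin floor. Easing off and releasing.

```bash
python3 -m jog '[0,0,-0.04,0,0,0,0,0,0,0,0,0]'
python3 -m jog '[0,0,0,0,0,0,0,0,0,0,0,0,0,0,0,0,0,0,0,0,0,0,0,0]' 0.58
python3 -m jog '[0,0,-0.3,0,0,0,0,0,-0.6,0,0,0,0,0,-0.8,0,0,0,0,0,-0.8,0,0,0,0,0,-0.8,0,0,0,0,0,-0.2,0,0,0,0,0,0,0,0,0]'
python3 -m jog '[0.8,-0.46,0,0,0,0,0.8,-0.46,0,0,0,0,0.8,-0.46,0,0,0,0,0.8,-0.46,0,0,0,0,0.8,-0.46,0,0,0,0,0.8,-0.46,0,0,0,0,0.8,-0.46,0,0,0,0,0,0,0,0,0,0]'
python3 - <<'E'
from fit import *
go(.5055,.453,.0033,None)
ims={c:get_image(c) for c in("top","scene")}
o=masks("small_brass_adapter",ims,.505,.453)
for q in [[k] for k in o]:
  for y in range(0,60,15):
    r=minimize(lambda p:loss([p[0],p[1],np.radians(y)],small,q,0),[.505,.453],method="Nelder-Mead",options=dict(initial_simplex=[[.505,.453],[.511,.453],[.505,.459]],maxiter=60)); print(y,r.x.round(4),round(r.fun,3))
c=ims["scene"]["frame"][130:230,170:320,::-1];d=ims["scene"]["frame"][280:340,310:390,::-1];e=ims["top"]["frame"][140:240,290:440,::-1]
cv2.imwrite("pics/s1.png",np.vstack([np.hstack([cv2.resize(c,(400,267)),cv2.resize(e,(400,267))]),np.hstack([cv2.resize(d,(400,300),interpolation=cv2.INTER_CUBIC),cv2.resize(ims["top"]["frame"][215:245,165:205,::-1],(400,300),interpolation=cv2.INTER_CUBIC)])]))
E
```

```text
time_s: 17.95
ee_pos: [0.6461, -0.1699, 0.0205]
eef_rot: [-179.8, -0.3, 64.4]
ft_force: [-3.3, 0.3, 8.0]
grip_width: 0.0315
finger_force: 60.9
time_s: 18.35
ee_pos: [0.6458, -0.1698, 0.0189]
eef_rot: [-179.7, -0.3, 64.4]
ft_force: [-0.1, 0.3, 0.3]
grip_width: 0.0496
finger_force: 0.0
time_s: 19.05
ee_pos: [0.6475, -0.1711, 0.1617]
eef_rot: [-180.0, -0.3, 64.4]
ft_force: [0.4, 0.0, -0.2]
grip_width: 0.0494
finger_force: 0.0
time_s: 19.85
ee_pos: [0.6248, 0.0912, 0.1589]
eef_rot: [-179.5, -0.3, 64.8]
ft_force: [-0.2, -0.8, -0.2]
grip_width: 0.0497
finger_force: 0.0
t 19.85 pos [0.6248 0.0912 0.1589] rot [-179.51   -0.28   64.75] units [ 6.89 -6.52  3.98] turn_z None w 0.0497 F [-0.2 -0.8 -0.2]
0 [0.507  0.4527] 0.152
15 [0.5073 0.4527] 0.13
30 [0.5075 0.4528] 0.115
45 [0.5071 0.4527] 0.132
0 [0.5043 0.4545] 0.288
15 [0.5039 0.4539] 0.295
30 [0.505  0.4545] 0.293
45 [0.5044 0.4542] 0.292
```

View pics/s1.png

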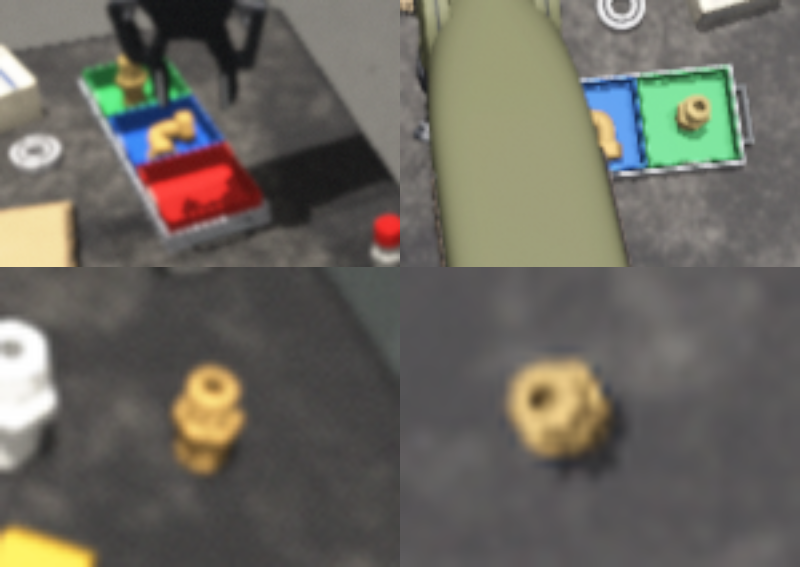

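The large adapter stands upright in green, at (692,112) in the top view. The small adapter is at about (0.506, 0.4535); I'll approach it at yaw 30, which keeps the fingers away from the white one.

```bash
python3 -m jog '[0,0,0,0,0,0.97,0,0,0,0,0,0.97,0,0,0,0,0,0.97,0,0,0,0,0,0.97,0,0,0,0,0,0.97,0,0,0,0,0,0.97,0,0,0,0,0,0.97,0,0,0,0,0,0.97,0,0,0,0,0,0.97,0,0,0,0,0,0]' 0.65
python3 -c "
from h import *
go(.506,.4535,.005,30)"
```

```text
time_s: 21.05
ee_pos: [0.6265, 0.0853, 0.1606]
eef_rot: [-179.6, -0.0, 29.4]
ft_force: [0.9, -0.2, 0.3]
grip_width: 0.0559
finger_force: 0.0
t 21.05 pos [0.6265 0.0853 0.1606] rot [-1.7961e+02 -4.0000e-02  2.9390e+01] units [ 1.89 -9.47  3.96] turn_z -0.15 w 0.0559 F [ 0.9 -0.2  0.3]
```

```bash
python3 -m jog '[0.19,-0.95,0,0,0,0,0.19,-0.95,0,0,0,0,0.19,-0.95,0,0,0,0,0.19,-0.95,0,0,0,0,0.19,-0.95,0,0,0,0,0.19,-0.95,0,0,0,0,0.19,-0.95,0,0,0,0,0.19,-0.95,0,0,0,0,0.19,-0.95,0,0,0,0,0.19,-0.95,0,0,0,0]'
python3 -m jog '[0,0,0,0,0,-0.15,0,0,0,0,0,0,0,0,0,0,0,0]'
python3 -c "
from h import *
go(.506,.4535,.005,30)"
```

```text
time_s: 22.05
ee_pos: [0.5323, 0.4046, 0.1664]
eef_rot: [-176.7, -0.0, 35.8]
ft_force: [-0.3, 0.6, 0.2]
grip_width: 0.0555
finger_force: 0.0
time_s: 22.35
ee_pos: [0.5324, 0.403, 0.1663]
eef_rot: [-176.8, -0.0, 36.3]
ft_force: [-0.2, -1.0, 0.2]
grip_width: 0.0554
finger_force: 0.0
t 22.35 pos [0.5324 0.403  0.1663] rot [-1.7679e+02 -5.0000e-02  3.6250e+01] units [ 0.21 -1.18  4.11] turn_z 1.56 w 0.0554 F [-0.2 -1.   0.2]
```

```bash
python3 -m jog '[0,0,0,-0.35,0,0.8,0,0,0,-0.35,0,0.75,0,0,0,0,0,0,0,0,0,0,0,0]'
python3 -c "
from h import *
go(.506,.4535,.005,30)
print(sense()['joints'].round(1))"
```

```text
time_s: 22.75
ee_pos: [0.5505, 0.3764, 0.1666]
eef_rot: [-178.0, 0.2, 33.5]
ft_force: [-0.3, 0.3, -0.4]
grip_width: 0.0555
finger_force: 0.0
t 22.75 pos [0.5505 0.3764 0.1666] rot [-177.99    0.18   33.45] units [ 0.15 -2.08  4.11] turn_z 0.86 w 0.0555 F [-0.3  0.3 -0.4]
[ 33.4  30.8   7.3  66.7   2.  179.9]
```

Joint 6 is at its limit, since j6 = j1 + 180 − yaw. I'll switch to yaw 90, the equivalent hex flat.

```bash
python3 -m jog '[0,0,0,0,0,-1,0,0,0,0,0,-1,0,0,0,0,0,-1,0,0,0,0,0,-1,0,0,0,0,0,-1,0,0,0,0,0,-1,0,0,0,0,0,-1,0,0,0,0,0,-1,0,0,0,0,0,-1,0,0,0,0,0,-1]' 0.56
python3 -m jog '[0,0,0,0,0,-1,0,0,0,0,0,-1,0,0,0,0,0,-1,0,0,0,0,0,-1,0,0,0,0,0,0,0,0,0,0,0,0]'
python3 -c "
from h import *
go(.506,.4535,.005,90)
print(sense()['joints'].round(1))"
```

```text
time_s: 23.75
ee_pos: [0.5497, 0.3776, 0.1665]
eef_rot: [-178.3, -1.2, 73.7]
ft_force: [0.0, -0.1, -0.2]
grip_width: 0.0479
finger_force: 0.0
time_s: 24.35
ee_pos: [0.5498, 0.3776, 0.1665]
eef_rot: [-178.7, -1.6, 89.5]
ft_force: [0.1, 0.5, 0.3]
grip_width: 0.0476
finger_force: 0.0
t 24.35 pos [0.5498 0.3776 0.1665] rot [-178.73   -1.56   89.47] units [ 1.78 -1.02  4.11] turn_z -0.13 w 0.0476 F [0.1 0.5 0.3]
[ 33.5  30.8   7.3  66.7   2.  124. ]
```

```bash
python3 -m jog '[0,0,0,-0.25,-0.37,-0.13,0.6,-0.34,0,0,0,0,0.6,-0.34,0,0,0,0,0.58,-0.34,0,0,0,0,0,0,0,0,0,0,0,0,0,0,0,0,0,0,0,0,0,0]'
python3 -c "
from h import *
go(.506,.4535,.005,90)
print(sense()['joints'].round(1))"
```

```text
time_s: 25.05
ee_pos: [0.5093, 0.4479, 0.1667]
eef_rot: [-179.7, -0.1, 90.0]
ft_force: [0.2, -0.9, 1.1]
grip_width: 0.0479
finger_force: 0.0
t 25.05 pos [0.5093 0.4479 0.1667] rot [-1.7975e+02 -5.0000e-02  9.0030e+01] units [ 0.14 -0.06  4.04] turn_z 0.01 w 0.0479 F [ 0.2 -0.9  1.1]
[ 41.2  31.9   9.4  67.7   0.2 131.2]
```

```bash
python3 -m jog '[0.14,-0.06,0.6,0,0,0,0,0,0.9,0,0,0,0,0,0.9,0,0,0,0,0,0.9,0,0,0,0,0,0.4,0,0,0,0,0,0,0,0,0,0,0,0,0,0,0]'
python3 - <<'E'
from h import *
go(.506,.4535,.004,90)
im=get_image("scene"); c=im["frame"][250:340,270:390,::-1]
cv2.imwrite("pics/s2.png",cv2.resize(c,(600,450),interpolation=cv2.INTER_CUBIC))
E
```

```text
time_s: 25.75
ee_pos: [0.5067, 0.4538, 0.0192]
eef_rot: [-179.8, -0.1, 90.0]
ft_force: [-0.1, 0.1, -0.1]
grip_width: 0.0481
finger_force: 0.0
t 25.75 pos [0.5067 0.4538 0.0192] rot [-1.7975e+02 -8.0000e-02  9.0000e+01] units [-0.01 -0.02  0.38] turn_z 0.0 w 0.0481 F [-0.1  0.1 -0.1]
```

View pics/s2.png

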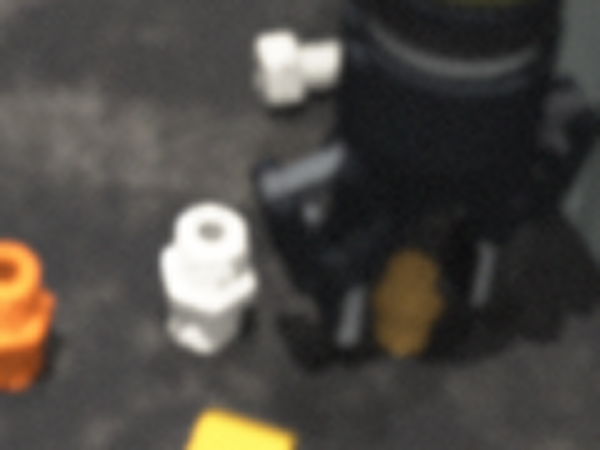

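The small adapter, at (407,300), is centred between the fingers, and the white one is clear. Finishing the descent and gripping.

```bash
python3 -m jog '[0,0,0.25,0,0,0,0,0,0.13,0,0,0,0,0,0,0,0,0]'
python3 -m jog '[0,0,0,0,0,0,0,0,0,0,0,0,0,0,0,0,0,0,0,0,0,0,0,0,0,0,0,0,0,0,0,0,0,0,0,0,0,0,0,0,0,0]' 0
python3 -m jog '[0,0,-0.5,0,0,0,0,0,-0.8,0,0,0,0,0,-0.8,0,0,0,0,0,-0.8,0,0,0,0,0,0,0,0,0,0,0,0,0,0,0]'
python3 - <<'E'
from h import *
go(.6205,.036,.01,None)
im=get_image("scene"); c=im["frame"][220:340,260:420,::-1]
cv2.imwrite("pics/s3.png",cv2.resize(c,(600,450),interpolation=cv2.INTER_CUBIC))
E
```

```text
time_s: 26.1
ee_pos: [0.5054, 0.454, 0.003]
eef_rot: [-179.7, -0.0, 90.1]
ft_force: [-0.4, -0.0, 0.3]
grip_width: 0.0478
finger_force: 0.0
time_s: 26.8
ee_pos: [0.5059, 0.4546, 0.004]
eef_rot: [-179.8, -0.1, 90.1]
ft_force: [-1.9, 0.1, 4.5]
grip_width: 0.0247
finger_force: 58.9
time_s: 27.4
ee_pos: [0.5068, 0.4544, 0.1195]
eef_rot: [-179.8, -0.1, 90.1]
ft_force: [0.0, 0.2, -2.5]
grip_width: 0.0248
finger_force: 59.2
t 27.4 pos [0.5068 0.4544 0.1195] rot [-1.798e+02 -1.100e-01  9.008e+01] units [-10.47   2.84   2.71] turn_z None w 0.0248 F [ 0.   0.2 -2.5]
```

View pics/s3.png

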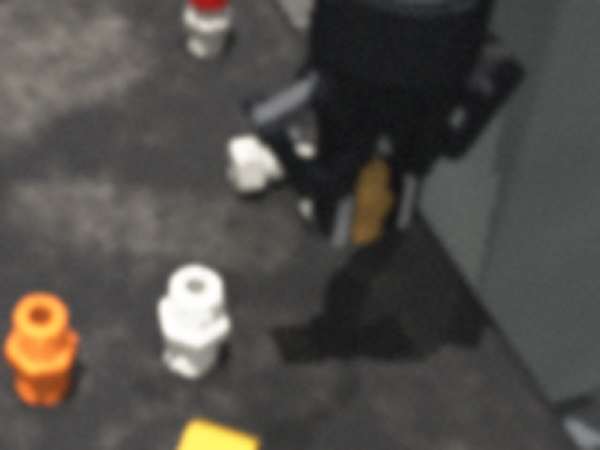

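```bash
python3 -m jog '[-0.8,0.22,0,0,0,0,-0.8,0.22,0,0,0,0,-0.8,0.22,0,0,0,0,-0.8,0.22,0,0,0,0,-0.8,0.22,0,0,0,0,-0.8,0.22,0,0,0,0,-0.8,0.22,0,0,0,0,-0.8,0.22,0,0,0,0,-0.8,0.22,0,0,0,0,-0.8,0.22,0,0,0,0]'
python3 -m jog '[-0.8,0.22,0,0,0,0,-0.8,0.22,0,0,0,0,-0.8,0.22,0,0,0,0,0,0,0,0,0,0,0,0,0,0,0,0]'
python3 -c "
from h import *
go(.6205,.036,.009,None)"
```

```text
time_s: 28.45
ee_pos: [0.5933, 0.1326, 0.1161]
eef_rot: [-179.5, -0.0, 90.1]
ft_force: [0.3, 0.9, -1.4]
grip_width: 0.0245
finger_force: 59.1
time_s: 28.95
ee_pos: [0.62, 0.0376, 0.1162]
eef_rot: [-179.5, -0.1, 90.0]
ft_force: [0.4, 0.9, -0.5]
grip_width: 0.0244
finger_force: 59.1
t 28.95 pos [0.62   0.0376 0.1162] rot [-1.795e+02 -9.000e-02  8.998e+01] units [-0.04  0.04  2.68] turn_z None w 0.0244 F [ 0.4  0.9 -0.5]
```

```bash
python3 -m jog '[-0.04,0.02,0.6,0,0,0,0,0,0.8,0,0,0,0,0,0.7,0,0,0,0,0,0.4,0,0,0,0,0,0,0,0,0,0,0,0,0,0,0]'
python3 -m jog '[0,0,0.05,0,0,0,0,0,0,0,0,0,0,0,0,0,0,0]'
python3 -m jog '[0,0,0.05,0,0,0,0,0,0,0,0,0,0,0,0,0,0,0]'
```

```text
time_s: 29.55
ee_pos: [0.6209, 0.0379, 0.0179]
eef_rot: [-179.6, -0.1, 90.2]
ft_force: [-0.2, 0.5, -1.3]
grip_width: 0.0248
finger_force: 59.1
time_s: 29.85
ee_pos: [0.6224, 0.0371, 0.0175]
eef_rot: [-179.8, -0.1, 90.1]
ft_force: [0.5, 0.1, -0.4]
grip_width: 0.0248
finger_force: 59.1
time_s: 30.15
ee_pos: [0.6217, 0.0369, 0.0146]
eef_rot: [-179.7, -0.1, 90.1]
ft_force: [-0.6, 0.7, -1.6]
grip_width: 0.0246
finger_force: 59.1
```

```bash
python3 -m jog '[0,0,0.05,0,0,0,0,0,0,0,0,0,0,0,0,0,0,0]'
python3 -m jog '[0,0,0.04,0,0,0,0,0,0,0,0,0,0,0,0,0,0,0]'
```

```text
time_s: 30.45
ee_pos: [0.6216, 0.037, 0.0123]
eef_rot: [-179.7, -0.1, 90.1]
ft_force: [1.0, 0.0, -2.2]
grip_width: 0.0245
finger_force: 59.1
time_s: 30.75
ee_pos: [0.6216, 0.037, 0.0108]
eef_rot: [-179.7, -0.1, 90.1]
ft_force: [-1.0, 0.9, -2.0]
grip_width: 0.0244
finger_force: 59.1
```

```bash
python3 -m jog '[0,0,0.03,0,0,0,0,0,0,0,0,0,0,0,0,0,0,0]'
python3 -m jog '[0,0,0.03,0,0,0,0,0,0,0,0,0,0,0,0,0,0,0]'
```

```text
time_s: 31.05
ee_pos: [0.6217, 0.037, 0.0096]
eef_rot: [-179.7, -0.1, 90.1]
ft_force: [0.5, 0.2, -1.6]
grip_width: 0.0245
finger_force: 59.1
time_s: 31.35
ee_pos: [0.6219, 0.037, 0.009]
eef_rot: [-179.8, -0.1, 90.1]
ft_force: [-1.4, 0.2, 3.5]
grip_width: 0.0246
finger_force: 59.5
```

Contact at z = 0.009, 5 mm above the grasp height as expected. Releasing.

```bash
python3 -m jog '[0,0,0,0,0,0,0,0,0,0,0,0,0,0,0,0,0,0,0,0,0,0,0,0]' 0.5
python3 -m jog '[0,0,-0.3,0,0,0,0,0,-0.6,0,0,0,0,0,-0.8,0,0,0,0,0,-0.8,0,0,0,0,0,-0.8,0,0,0,0,0,-0.8,0,0,0,0,0,0,0,0,0]'
python3 -m jog '[0.8,0.3,0,0,0,0,0.8,0.3,0,0,0,0,0.8,0.3,0,0,0,0,0.8,0.3,0,0,0,0,0.8,0.3,0,0,0,0,0.8,0.3,0,0,0,0,0,0,0,0,0,0]'
python3 - <<'E'
from h import *
go(.6205,.036,.009,None)
im=get_image("scene"); c=im["frame"][130:340,170:380,::-1]
im2=get_image("top"); d=im2["frame"][140:260,170:440,::-1]
cv2.imwrite("pics/f.png",np.hstack([cv2.resize(c,(400,400)),cv2.resize(d[:,130:],(400,400*120//140)) if 0 else cv2.resize(d[:,130:],(400,400))]))
E
```

```text
time_s: 31.75
ee_pos: [0.6217, 0.037, 0.0083]
eef_rot: [-179.7, -0.1, 90.1]
ft_force: [-1.1, 0.3, -0.1]
grip_width: 0.0426
finger_force: 0.0
time_s: 32.45
ee_pos: [0.6259, 0.037, 0.1789]
eef_rot: [179.6, -0.1, 90.1]
ft_force: [1.0, 0.6, 0.0]
grip_width: 0.0427
finger_force: 0.0
time_s: 33.15
ee_pos: [0.6948, 0.2334, 0.1715]
eef_rot: [-179.8, -0.2, 90.3]
ft_force: [-0.5, -0.4, 0.5]
grip_width: 0.0424
finger_force: 0.0
t 33.15 pos [0.6948 0.2334 0.1715] rot [-179.77   -0.18   90.34] units [-4.94 -1.87  4.05] turn_z None w 0.0424 F [-0.5 -0.4  0.5]
```

View pics/f.png

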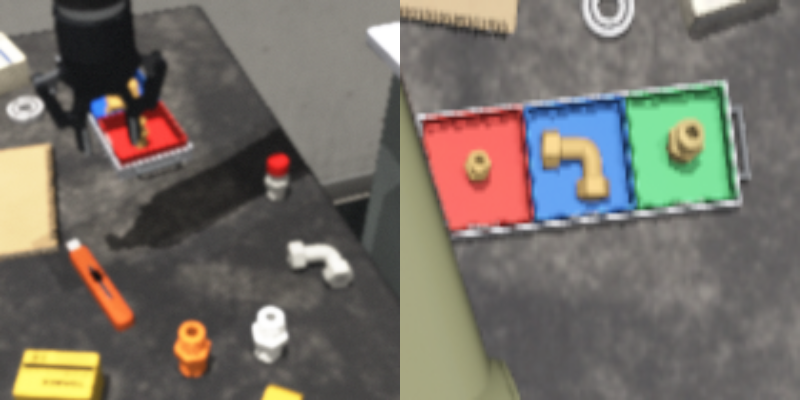

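The top view shows all three fittings in their bins: small adapter in red (480,165), elbow flat in blue (575,165) and large adapter in green (688,140). The look-alikes haven't moved and the gripper is clear.

```bash
python3 -c "
from station import *
print(sign_off())"
```

```text
the job is handed in; nothing more can be done
None
```

The order tray is made up and handed in: the brass elbow lies flat in the blue bin, the large adapter stands upright in green and the small adapter in red, with the look-alikes left where they were, after about 33 s of robot time.

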